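# Raise the clear guard window of the battery bench to the mark

### The arm

A 6-joint arm with a two-finger parallel gripper is mounted at the origin on the work surface. World frame = base frame: x ahead of the robot, y to its left, z up, the work surface at z = 0. Lengths are in m, angles in rad, forces in N, time in s.
With the tool pointing down it reaches from about 0.425 to 0.95 m from the base axis. Payload 3.5 kg.
Tool frame: the origin (TCP) lies on the centre line of the jaws, within the pads' length; the fingertips stand 14 mm ahead of it and the grasp point (between the pads) lies 5 mm behind it (ctrl.finger_overhang is the distance from the TCP to the fingertips, in m); z points along the fingers, y is the line along which they close (so a half turn about z gives the same grasp; the last joint's range is limited). The gripper opens to 85 mm and grips with 20 to 120 N. Pads are 22 mm wide; open, the fingers measure 114 mm over their backs; the gripper's body (76 mm by 85 mm) begins 54 mm behind the grasp point. The pads swing forward as they close: fully open they stand 13 mm farther back than shut.
Start: joints at [-1.428, 0.286, 1.577, -0, 1.279, -0.15], TCP at [0.195, -0.646, 0.213] pointing down, gripper open.
Joint ranges: [-2.77, 2.77], [-0.9, 2.22], [0.21, 2.48], [-1.53, 4.67], [0.24, 2.81], [-2.84, 2.84]. Speed limits (rad/s): [2.79, 2.79, 3.14, 3.14, 3.14, 3.14].

### API

Orientations are given as a unit quaternion [x, y, z, w].
In Python, from plant import ctrl gives the robot as it stands.
- The arm moves only by the tool send_rows, never from a script. Its argument "moves" is text: rows parted by semicolons, each of 7 numbers parted by spaces: the turn, a rotation vector about the tool's x, y, z in units of 360 degrees (1.0 is 360 degrees), then the shift along the tool's x, y, z in units of 20 cm (1.0 is 20 cm), then the gripper's target within -1 to 1 (fully open at 1, half-way at 0, shut at -1). A call has 1 to 12 rows; each row is the pose to reach, as a shift and turn from the pose commanded when the call began, along the tool's axes at that moment, turning the shorter way round; what a row does not reach only later rows make up. A row lasts 1/8 s, in which the tool goes at most 62.5 mm and 10.7 degrees, less where a joint would pass 70% of its speed; a pose out of reach is approached as far as the arm can. A call with a number of a shift or a turn outside -1 to 1 is refused whole. A call with a gripper value outside its range is refused whole. The fingers move at their own pace and stop on an object; "newtons" is the grip in N (left out, the last holds). Time passes only in rows, so rows that repeat a pose let the fingers close. It gives the time, the measured TCP pose, the force, the opening and the grip force at its end, in the units of the state.
- ctrl.get_state(): the state, without advancing time (a new reading comes with each control period).
- ctrl.read_camera(name): name is "scene" or "top" or "wrist"; returns a dict with "image" (384x512x3 uint8, red, green, blue), "fovy" (degrees; the focal length in pixels is half the picture's height over the tangent of half this angle, whatever the lens; pixels are square), "cx", "cy" (the principal point, pixels), "extrinsics" (4x4, takes a point from camera to world coordinates). Camera axes: x right, y up, looking along -z (the intrinsics and any distortion apply to the point x, -y, -z); pixel columns grow to the right and rows downward; lengths in m; the calibration is good to about 2 mm. A picture is of the moment at which its call begins. There is no depth.
- ctrl.sign_off(): hands the job in; it is judged then, once.
The state is a dict: "time": time; "qpos": joint angles; "dq": joint speeds; "joint_efforts": joint torques, N m; "eef_pos": TCP position; "tcp_rot": TCP orientation; "contact_force": force on the tool from outside, world axes, zero at the start; "wrist_torque": the same for the moment, N m; "opening": opening from 0.0 (shut) to 1.0 (fully open); "finger_force": force on a finger pad.
Only numpy, scipy, OpenCV 4.12 (cv2) and the standard library are available. Lean on these libraries where they do the work, as an engineer would, in place of code of your own. Each camera call takes 0.05 s, during which the arm holds its last target. There are 200 camera calls.

### The job

Raise the clear sliding window of the splash guard so that the battery pack behind it can be worked on: put the fingertips beneath the lip along its lower edge and push it up until the lip is level with the pointer on the upright, then leave it standing there and move clear. Only push from underneath: do not pinch or grip the window or its lip, and do not push it back down from above. Leave the battery pack, the loose cell, the screwdriver and the jar where they are.

Things in the scene. Friction and masses are not known exactly. Their poses are not given: they have to be found in the camera images.
- guard: Splash guard fixed to the bench: two aluminium uprights 40 x 40 x 500 mm, centres 410 mm apart, a crossbar on top, open in front and behind. Origin on the bench under the middle of the window; x points through the window away from the robot's side, y along it to the left, z up. Base plate 8 mm thick behind the window (x = 20 to 190 mm), 12 mm feet under the uprights; bench free in front.
- sash (a joint): Height of the window in its guides in m, 0 = lowest, 0.24 = highest. It moves straight up. Hidden counterweights in the uprights balance it, and the guides' friction holds it at any height: about 2 to 6 N on the lip moves it slowly up. The clear pane above the lip is 350 mm wide, 5 mm thick, in a 12 mm aluminium border, 112 to 360 mm above the bench at joint 0.
- lip_front (a point): Middle of the lip's front edge, at mid thickness; moves with the window, 105 mm above the bench at joint 0. The lip is a black ledge 300 mm long (guard's y), 10 mm thick, its front 50 mm before the window plane (towards guard -x), flat underside 5 mm below this point, open space beneath; fingertips 8 to 12 mm under its edge lift it cleanly. A 4 mm aluminium strip on top. Axes as the guard's.
- pointer_tip (a point): Tip of the dark steel pointer, 8 mm beyond the lip's left (+y) end and 9 mm behind its front edge; its height is the mark, between 200 and 290 mm above the bench. The pointer tapers inwards from a collar clamped to the left upright (a like pointer at the collar's back has the same height), and does not move. Axes as the guard's.
- pack: Battery pack: eight upright blue cells between black end frames, 46 x 88 x 70 mm, standing on the base plate behind the window, at least 60 mm behind its plane. Origin: centre of the underside.
- cell: Single blue cell, 21 mm across, 70 mm tall, standing upright on the bench in front of the guard, to the left. Origin: centre of the underside.
- screwdriver: Screwdriver lying on the bench in front of the guard, to the right. Its x axis runs from handle to tip.
- jar: Closed jar, 60 mm across, 75 mm tall, on the bench well to the left. Origin: centre of the underside.

How it is judged:
On the way:
1. the fingers push up against the underside of the lip while it is still below the mark (contact force between the fingers and sash_c0 above 0.5 N and z of lip_front in the frame of pointer_tip below -0.015 m), for 0.1 s.
At the end, for the whole second after the job is handed in: The middle of the lip's front edge is within 10 mm of the pointer tip's height, the window is at rest, and the pack, cell, screwdriver and jar are within 20 mm of where they stood (z of lip_front in the frame of pointer_tip between -0.01 and 0.01 m and velocity of joint sash between -0.005 and 0.005 m/s and distance of each of pack, cell, screwdriver, jar from where it was at the start of the episode below 0.02 m); the robot touches nothing.
It fails at once if the window or its lip is gripped or pressed from above (more than 3 N of the fingers on the pane or on the lip's top strip) (contact force between the fingers and sash_c1 above 3 N or contact force between the fingers and sash_c2 above 3 N or contact force between the fingers and sash_c3 above 3 N or contact force between the fingers and sash_c4 above 3 N or contact force between the fingers and sash_c5 above 3 N).
It fails at once if the pack, cell, screwdriver or jar is moved more than 20 mm, or the cell or jar is tipped over (distance of any of pack, cell, screwdriver, jar from where it was at the start of the episode above 0.02 m or angle between any of cell, jar's own z axis and vertical above 0.4 rad).
It also fails if it takes over 38 s, if anything falls off the work surface, if the arm or the gripper's body presses on something with over 40 N, if the wrist force passes 120 N, or if a joint passes its speed limit or range.

## Working session

There is one attempt and no reset: what is moved stays moved. The work goes in short steps, Python scripts to look and compute and a tool call to move; the robot and the scene stay as the last step left them, time stands still between calls to the robot, and variables do not carry over. Pictures are saved under pics/ and viewed, at most 10 in all, crops included, and the job is handed in when it is done.

Besides the shell and the picture viewer there is one more tool, called after ">>>" as a command line: name --argument value ..., lists and objects as JSON in quotes. send_rows: Moves the arm, as the interface text tells. Its arguments: {"type":"object","properties":{"moves":{"type":"string"},"newtons":{"type":"number"}},"required":["moves"]}

```bash
mkdir -p pics; python3 - <<'E'
from plant import ctrl
import cv2, json, numpy as np
np.set_printoptions(precision=4,suppress=True)
for n in ("scene","top"):
    c=ctrl.read_camera(n); cv2.imwrite(f"pics/{n}0.png",cv2.cvtColor(c["image"],cv2.COLOR_RGB2BGR))
    print(n,{k:v for k,v in c.items() if k!="image"})
s=ctrl.get_state(); print(s, ctrl.finger_overhang)
E
```

```text
scene {'fovy': 56.468054082312584, 'cx': 252.34248642746167, 'cy': 191.02569798095473, 'extrinsics': array([[-0.5913, -0.7185,  0.3663,  0.8891],
       [ 0.8064, -0.5211,  0.2797,  0.3166],
       [-0.0101,  0.4607,  0.8875,  1.018 ],
       [ 0.    ,  0.    ,  0.    ,  1.    ]])}
top {'fovy': 49.13564251549552, 'cx': 255.90443231713587, 'cy': 192.1590777115404, 'extrinsics': array([[ 0.0653,  0.9771, -0.2025,  0.3165],
       [-0.9979,  0.0638, -0.014 ,  0.0531],
       [-0.0007,  0.203 ,  0.9792,  1.3978],
       [ 0.    ,  0.    ,  0.    ,  1.    ]])}
{'time': 0.1, 'qpos': array([-1.428 ,  0.2871,  1.5781,  0.    ,  1.2786, -0.15  ]), 'dq': array([-0.0013, -0.0032, -0.0038,  0.0008, -0.0001, -0.0006]), 'joint_efforts': array([  0.0007, -40.7298, -29.3698,  -0.0001,   0.0034,   0.    ]), 'eef_pos': array([ 0.1948, -0.6456,  0.2118]), 'tcp_rot': array([ 0.9893,  0.1459,  0.    , -0.0011]), 'contact_force': array([0.1644, 0.159 , 1.0125]), 'wrist_torque': array([-0.001 , -0.0051, -0.0553]), 'finger_force': 0.0, 'opening': 0.9980935068113219} 0.014
```

View pics/scene0.png

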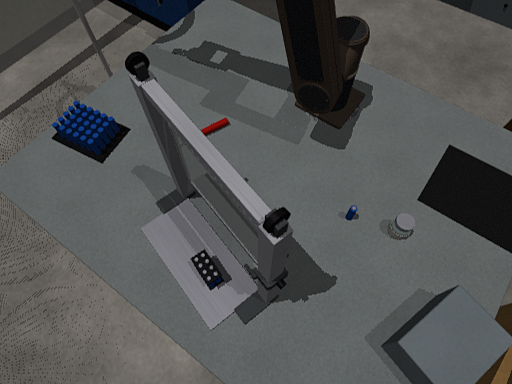

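View pics/top0.png

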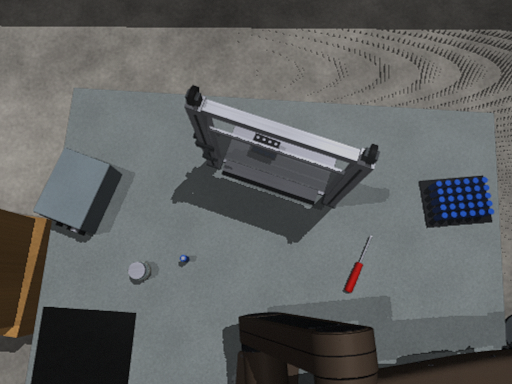

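The top view shows the guard running from (195,100) to (370,155), with the lip as a dark line from about (222,173) to (322,205). The cell is at (184,259), the jar at (139,271) and the screwdriver at about (357,265). I'll enlarge both views.

```bash
python3 - <<'E'
import cv2, numpy as np
a=cv2.imread("pics/top0.png")[80:220,180:390]; cv2.imwrite("pics/top0z.png",cv2.resize(a,None,fx=3.8,fy=3.8,interpolation=cv2.INTER_CUBIC))
a=cv2.imread("pics/scene0.png")[190:330,170:310]; cv2.imwrite("pics/sc0z.png",np.clip(1.5*cv2.resize(a,None,fx=4.2,fy=4.2,interpolation=cv2.INTER_CUBIC).astype(float),0,255).astype(np.uint8))
E
```

```text
(no output)
```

View pics/top0z.png

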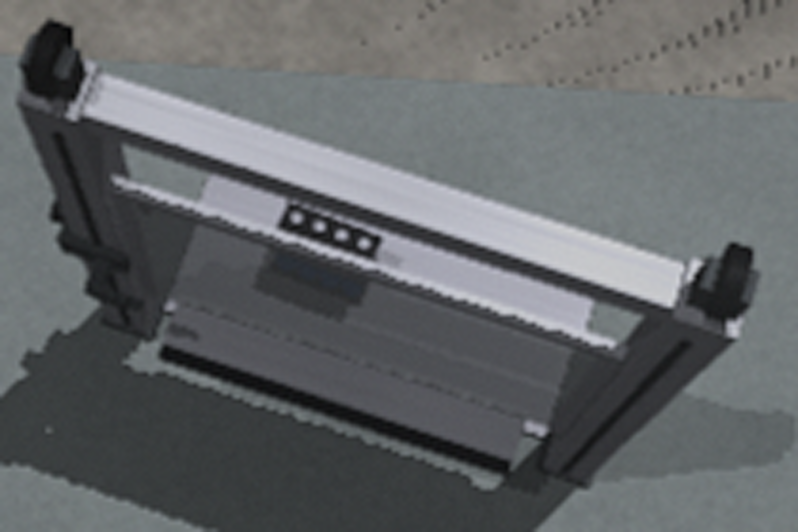

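View pics/sc0z.png

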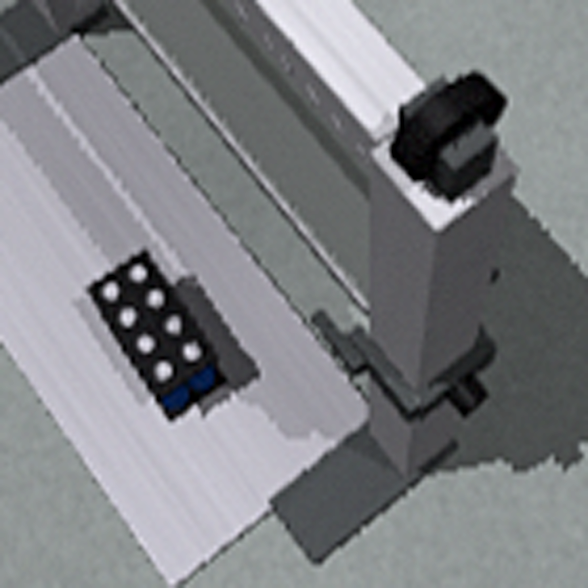

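The zoomed top view shows the lip's black front face from zoom (162,352) to (509,468), and the pointer collar at left around (60–140, 240–310). The zoomed scene view shows the back pointer tip near zoom (315,315) and the left upright's top corners. I'll fit the guard pose to these points.

```bash
cat > h.py <<'E'
import numpy as np
np.set_printoptions(precision=4,suppress=True)
CAM={'scene':(56.468054082312584,252.3425,191.0257,[[-0.5913,-0.7185,0.3663,0.8891],[0.8064,-0.5211,0.2797,0.3166],[-0.0101,0.4607,0.8875,1.018]]),
'top':(49.13564251549552,255.9044,192.1591,[[0.0653,0.9771,-0.2025,0.3165],[-0.9979,0.0638,-0.014,0.0531],[-0.0007,0.203,0.9792,1.3978]])}
def proj(c,P,cam=None):
    fv,cx,cy,E=cam or CAM[c];E=np.array(E)[:3];f=192/np.tan(np.radians(fv/2))
    p=E[:,:3].T@(np.array(P)-E[:,3]);return np.array([cx-f*p[0]/p[2],cy+f*p[1]/p[2]])
def ray(c,uv,cam=None):
    fv,cx,cy,E=cam or CAM[c];E=np.array(E)[:3];f=192/np.tan(np.radians(fv/2))
    d=E[:,:3]@np.array([(uv[0]-cx)/f,-(uv[1]-cy)/f,-1]);return E[:,3],d/np.linalg.norm(d)
def onz(c,uv,z,cam=None):
    o,d=ray(c,uv,cam);return o+d*(z-o[2])/d[2]
def tri(a,b):
    A=np.zeros((3,3));v=np.zeros(3)
    for o,d in(a,b):
        M=np.eye(3)-np.outer(d,d);A+=M;v+=M@o
    p=np.linalg.solve(A,v);return p,[np.linalg.norm((np.eye(3)-np.outer(d,d))@(p-o)) for o,d in(a,b)]
zt=lambda u,v:(180+(u-1.4)/3.8,80+(v-1.4)/3.8)
zs=lambda u,v:(170+(u-1.6)/4.2,190+(v-1.6)/4.2)
def g2w(g,P):
    c,s=np.cos(g[2]),np.sin(g[2]);return np.array([g[0]+c*P[0]-s*P[1],g[1]+s*P[0]+c*P[1],P[2]])
def w2g(g,P):
    c,s=np.cos(g[2]),np.sin(g[2]);d=np.array(P)-[g[0],g[1],0];return np.array([c*d[0]+s*d[1],-s*d[0]+c*d[1],d[2]])
E
python3 - <<'E'
from h import *
from scipy.optimize import least_squares
obs=[('top',zt(22,100),(-.02,.225,.5)),('top',zt(735,340),(-.02,-.225,.5)),
('scene',zs(437,228),(.02,.225,.5)),('scene',zs(375,150),(.02,.185,.5)),('scene',zs(515,180),(-.02,.225,.5)),('scene',zs(407,475),(.02,.225,.012)),
('top',zt(162,352),(-.05,.15,None)),('top',zt(509,468),(-.05,-.15,None))]
def r(x):
    return np.concatenate([proj(c,g2w(x,(P[0],P[1],x[3] if P[2] is None else P[2])))-uv for c,uv,P in obs])
s=least_squares(r,[.7,0,-.3,.11],loss='soft_l1');print(s.x,np.degrees(s.x[2]));print(r(s.x).reshape(-1,2))
g=s.x
for n,t in(('A',(130,262)),('B',(140,305))):
    p,e=tri(ray('top',zt(*t)),ray('scene',zs(315,315)));print(n,w2g(g,p),e)
for n,t in(('back',(130,262)),('front',(140,305))):
  for h in(.2,.22,.24,.26,.28): print(n,h,w2g(g,onz('top',zt(*t),h)))
for h in(.2,.22,.24,.26,.28): print('sc',h,w2g(g,onz('scene',zs(315,315),h)))
print('cell',onz('top',(184,259),.07),onz('scene',(352,209),.07),'drv',onz('top',(350,288),.01),onz('top',(371,237),.01),'lipmid',g2w(g,(-.05,0,g[3])))
E
```

```text
[ 0.6503  0.0221 -0.2719  0.106 ] -15.579822305339528
[[-2.1168  0.1398]
 [ 0.221   0.1667]
 [-0.0128  0.5981]
 [-1.7115 -0.1222]
 [ 1.3427 -3.3451]
 [-0.5338  0.5212]
 [ 0.7306 -0.3638]
 [-0.4902 -0.1077]]
A [0.0085 0.1677 0.1978] [np.float64(0.027024427373178075), np.float64(0.027024427373178183)]
B [-0.0039  0.1563  0.1389] [np.float64(0.03164527587873107), np.float64(0.03164527587873118)]
back 0.2 [-0.0122  0.1853  0.2   ]
back 0.22 [-0.0175  0.1812  0.22  ]
back 0.24 [-0.0228  0.1771  0.24  ]
back 0.26 [-0.0281  0.173   0.26  ]
back 0.28 [-0.0334  0.1689  0.28  ]
front 0.2 [-0.0424  0.1657  0.2   ]
front 0.22 [-0.0472  0.1619  0.22  ]
front 0.24 [-0.052   0.1582  0.24  ]
front 0.26 [-0.0568  0.1544  0.26  ]
front 0.28 [-0.0616  0.1506  0.28  ]
sc 0.2 [0.0284 0.1495 0.2   ]
sc 0.22 [0.0314 0.1544 0.22  ]
sc 0.24 [0.0344 0.1592 0.24  ]
sc 0.26 [0.0374 0.1641 0.26  ]
sc 0.28 [0.0404 0.1689 0.28  ]
cell [0.3635 0.2824 0.07  ] [0.3754 0.2868 0.07  ] drv [ 0.3086 -0.2502  0.01  ] [ 0.4774 -0.3161  0.01  ] lipmid [0.6021 0.0355 0.106 ]
```

```bash
cat > mv.py <<'E'
from h import *
from plant import ctrl
from scipy.spatial.transform import Rotation as R
def rot(yaw,pitch,flip=1):
    y,p=np.radians([yaw,pitch]);z=np.array([np.cos(p)*np.cos(y),np.cos(p)*np.sin(y),np.sin(p)])
    Y=flip*np.array([-np.sin(y),np.cos(y),0]);return R.from_matrix(np.c_[np.cross(Y,z),Y,z])
def cmd(pos,Rt,s=None):
    s=s or ctrl.get_state();R0=R.from_quat(s['tcp_rot'])
    return np.r_[(R0.inv()*Rt).as_rotvec()/(2*np.pi),R0.inv().apply(np.array(pos)-s['eef_pos'])/.2]
E
python3 - <<'E'
from mv import *
for f in(1,-1):
  for y,p in((-40,-45),(-16,-45),(-16,5)): print(f,y,p,cmd((.42,-.30,.36),rot(y,p,f)))
E
```

```text
1 -40 -45 [-0.1333 -0.0723 -0.3214  1.5773 -1.3311 -0.7377]
1 -16 -45 [-0.1583 -0.047  -0.382   1.5773 -1.3311 -0.7377]
1 -16 5 [-0.3165 -0.0934 -0.2899  1.5773 -1.3311 -0.7377]
-1 -40 -45 [-0.0621  0.1145  0.1491  1.5773 -1.3311 -0.7377]
-1 -16 -45 [-0.0361  0.1215  0.0861  1.5773 -1.3311 -0.7377]
-1 -16 5 [-0.0755  0.256   0.0687  1.5773 -1.3311 -0.7377]
```

>>> send_rows --moves "-0.012 0.04 0.028 0.26 -0.22 -0.25 -1; -0.024 0.08 0.057 0.52 -0.44 -0.5 -1; -0.036 0.12 0.086 0.78 -0.66 -0.6 -1; -0.036 0.12 0.086 0.78 -0.66 -0.6 -1; -0.036 0.12 0.086 0.78 -0.66 -0.6 -1; -0.036 0.12 0.086 0.78 -0.66 -0.6 -1; -0.036 0.12 0.086 0.78 -0.66 -0.6 -1" --newtons 40

```text
time: 0.98
eef_pos: [0.3058, -0.4752, 0.3329]
tcp_rot: [0.917, -0.127, 0.374, 0.055]
contact_force: [0.2, -0.3, -0.1]
opening: -0.001
finger_force: 0.0
```

```bash
python3 - <<'E'
from mv import *
s=ctrl.get_state();print(s['time'],s['qpos'],s['eef_pos'],R.from_quat(s['tcp_rot']).as_matrix())
print(cmd((.42,-.05,.33),rot(-16,5,-1)),cmd((.42,-.05,.33),rot(-16,-20,-1)))
E
```

```text
0.975 [-1.512  -0.2877  2.0713  0.7938  1.1806  0.0864] [ 0.3058 -0.4752  0.3329] [[ 0.6876 -0.2746  0.6721]
 [-0.1929 -0.9615 -0.1956]
 [ 0.7     0.0049 -0.7142]]
[ 0.0001  0.1405  0.0008 -0.0277 -2.2011 -0.0219] [ 0.0003  0.071   0.0007 -0.0277 -2.2011 -0.0219]
```

>>> send_rows --moves "0 0.025 0 0 -0.25 0 -1; 0 0.05 0 0 -0.5 0 -1; 0 0.08 0 0 -0.75 0 -1; 0 0.11 0 0 -1 0 -1; 0 0.14 0 0 -1 0 -1; 0 0.14 0 0 -1 0 -1; 0 0.14 0 0 -1 0 -1"

```text
time: 1.85
eef_pos: [0.4035, -0.3681, 0.3602]
tcp_rot: [0.676, -0.082, 0.727, 0.092]
contact_force: [-0.0, 0.9, 0.5]
opening: -0.0
finger_force: 0.0
```

```bash
cat > fit.py <<'E'
# serial arm guess: base yaw, shoulder/elbow plane, spherical wrist; check consistency
E
python3 - <<'E'
from mv import *
s=ctrl.get_state();print(s['time'],s['qpos'],s['eef_pos'],R.from_quat(s['tcp_rot']).as_matrix())
for p in((.44,-.03,.33),(.44,.05,.33)):print(cmd(p,rot(-16,5,-1)))
E
```

```text
1.85 [-1.4307 -0.3682  2.4813  1.8421  1.2831 -0.6011] [ 0.4035 -0.3681  0.3602] [[-0.0703 -0.244   0.9672]
 [ 0.0227 -0.9698 -0.243 ]
 [ 0.9973  0.0049  0.0737]]
[-0.0053  0.0021  0.0004 -0.1252 -1.6846 -0.2451]
[-0.0053  0.0021  0.0004 -0.1161 -2.0725 -0.3423]
```

```bash
cat > fit.py <<'E'
from h import *
from scipy.spatial.transform import Rotation as R
from scipy.optimize import least_squares
import itertools
Q=np.array([[-1.428,.2871,1.5781,0,1.2786,-.15],[-1.512,-.2877,2.0713,.7938,1.1806,.0864],[-1.4307,-.3682,2.4813,1.8421,1.2831,-.6011]])
P=np.array([[.1948,-.6456,.2118],[.3058,-.4752,.3329],[.4035,-.3681,.3602]])
q4=[[.9893,.1459,0,-.0011]]
M=[R.from_quat(q4[0]).as_matrix(),np.array([[.6876,-.2746,.6721],[-.1929,-.9615,-.1956],[.7,.0049,-.7142]]),np.array([[-.0703,-.244,.9672],[.0227,-.9698,-.243],[.9973,.0049,.0737]])]
if __name__=="__main__":
  for i in range(3): 
    q=Q[i];print('R',R.from_euler('ZYZYZ',[q[0],q[1]+q[2],q[3],q[4],q[5]]).as_matrix().T@M[i])
    # also UR-style candidate
    for s in itertools.product((1,-1),repeat=2):
        z=R.from_euler('ZYZY',[q[0],q[1]+q[2],s[0]*q[3],s[1]*q[4]]).as_matrix()[:,2];print(s,z,M[i][:,2])
    S=q[1]+q[2]+q[3];print('ur S',S,'z in base-yaw frame',R.from_euler('Z',-q[0]).as_matrix()@M[i][:,2])
E
python3 fit.py
```

```text
Traceback (most recent call last):
  File "fit.py", line 11, in <module>
    q=Q[i];print('R',R.from_euler('ZYZYZ',[q[0],q[1]+q[2],q[3],q[4],q[5]]).as_matrix().T@M[i])
                     ~~~~~~~~~~~~^^^^^^^^^^^^^^^^^^^^^^^^^^^^^^^^^^^^^^^^^
  File "scipy/spatial/transform/_rotation.pyx", line 1413, in scipy.spatial.transform._rotation.Rotation.from_euler
ValueError: Expected axis specification to be a non-empty string of upto 3 characters, got ZYZYZ
```

```bash
python3 - <<'E'
s=open('fit.py').read()
s=s.replace("R.from_euler('ZYZYZ',[q[0],q[1]+q[2],q[3],q[4],q[5]])","(R.from_euler('ZYZ',[q[0],q[1]+q[2],q[3]])*R.from_euler('YZ',[q[4],q[5]]))")
s=s.replace("R.from_euler('ZYZY',[q[0],q[1]+q[2],s[0]*q[3],s[1]*q[4]])","(R.from_euler('ZYZ',[q[0],q[1]+q[2],s[0]*q[3]])*R.from_euler('Y',s[1]*q[4]))")
open('fit.py','w').write(s)
E
python3 fit.py
```

```text
R [[ 0. -1. -0.]
 [ 1.  0. -0.]
 [ 0. -0.  1.]]
(1, 1) [-0.0003  0.0022 -1.    ] [-0.0003  0.0022 -1.    ]
(1, -1) [ 0.0788 -0.5479  0.8328] [-0.0003  0.0022 -1.    ]
(-1, 1) [-0.0003  0.0022 -1.    ] [-0.0003  0.0022 -1.    ]
(-1, -1) [ 0.0788 -0.5479  0.8328] [-0.0003  0.0022 -1.    ]
ur S 1.8652000000000002 z in base-yaw frame [-0.0022 -0.     -1.    ]
R [[-0.0001 -1.      0.0001]
 [ 1.      0.     -0.    ]
 [-0.      0.0001  1.    ]]
(1, 1) [ 0.6721 -0.1957 -0.7141] [ 0.6721 -0.1956 -0.7142]
(1, -1) [-0.6284 -0.5466  0.5535] [ 0.6721 -0.1956 -0.7142]
(-1, 1) [-0.6445 -0.2732 -0.7141] [ 0.6721 -0.1956 -0.7142]
(-1, -1) [ 0.6882 -0.4691  0.5535] [ 0.6721 -0.1956 -0.7142]
ur S 2.5774 z in base-yaw frame [ 0.2348  0.6594 -0.7142]
R [[ 0.0001 -1.     -0.    ]
 [ 1.      0.0001  0.    ]
 [-0.0001 -0.      1.    ]]
(1, 1) [ 0.9672 -0.243   0.0737] [ 0.9672 -0.243   0.0737]
(1, -1) [-0.8994 -0.2383 -0.3665] [ 0.9672 -0.243   0.0737]
(-1, 1) [-0.8623 -0.501   0.0737] [ 0.9672 -0.243   0.0737]
(-1, -1) [ 0.9302  0.0197 -0.3665] [ 0.9672 -0.243   0.0737]
ur S 3.9552000000000005 z in base-yaw frame [0.3757 0.9238 0.0737]
```

```bash
cat > kin.py <<'E'
from fit import *
def Rq(q): return R.from_euler('ZYZ',[q[0],q[1]+q[2],q[3]])*R.from_euler('YZ',[q[4],q[5]+np.pi/2])
def fk(q,k):
    a,b,h,L1,L2,e,d=k;s=q[1]+q[2]
    v=[a+L1*np.sin(q[1])+L2*np.sin(s)+e*np.cos(s),b,h+L1*np.cos(q[1])+L2*np.cos(s)-e*np.sin(s)]
    r=Rq(q);return R.from_euler('Z',q[0]).apply(v)+d*r.apply([0,0,1]),r
k=least_squares(lambda k:np.r_[np.ravel([fk(q,k)[0]-p for q,p in zip(Q,P)]),.002*k[0],.002*k[5]],[0,.1,.2,.4,.4,0,.2],x_scale=.1).x
LO=np.array([-2.77,-.9,.21,-1.53,.24,-2.84]);HI=np.array([2.77,2.22,2.48,4.67,2.81,2.84])
def ik(p,Rt,seeds):
    out=[]
    for s in seeds:
        r=least_squares(lambda q:np.r_[fk(q,k)[0]-p,.3*(Rt.inv()*fk(q,k)[1]).as_rotvec()],np.clip(s,LO+.01,HI-.01),bounds=(LO,HI))
        if r.cost<1e-8: out.append(r.x)
    return out
E
python3 - <<'E'
from kin import *
from mv import rot
print(k,[fk(q,k)[0]-p for q,p in zip(Q,P)])
g=(.6503,.0221,-.2719)
rng=np.random.default_rng(0);seeds=list(rng.uniform(LO,HI,(12,6)))+[Q[2]]
for yl in(-.1,0,.1):
  for yaw in(-90,-60,-45,-30,-16,0,15,30,45,75):
    for f in (-1,1):
      u=rot(yaw,5,f);res=[]
      for z in(.08,.23):
        tip=g2w(g,(-.04,yl,z));p=tip-.014*u.apply([0,0,1]);res.append(ik(p,u,seeds))
      if res[0] and res[1]:print(yl,yaw,f,[len(r) for r in res],res[0][0],res[1][0])
E
```

```text
[0.0002 0.101  0.24   0.443  0.5722 0.0205 0.2675] [array([ 0.,  0., -0.]), array([0., 0., 0.]), array([-0., -0.,  0.])]
-0.1 -90 -1 [2, 2] [ 0.1927  0.808   1.7563 -1.4565  1.7489 -2.1463] [ 0.1927  0.5282  1.8233 -1.497   1.769  -2.3621]
-0.1 -90 1 [4, 3] [ 0.1927  0.808   1.7563 -1.4565  1.7489  0.9953] [ 0.1927  0.5282  1.8233 -1.497   1.769   0.7795]
-0.1 -60 -1 [4, 4] [ 0.1713  0.6522  2.0975  4.3533  1.5201 -1.9379] [ 0.1713  0.2894  2.1761  4.3801  1.4232 -2.2065]
-0.1 -60 1 [6, 6] [0.1713 0.6522 2.0975 4.3533 1.5201 1.2037] [0.1713 0.2894 2.1761 4.3801 1.4232 0.9351]
-0.1 -45 -1 [6, 5] [ 0.0864  0.5904  2.2505  4.0157  1.464  -1.8009] [ 0.0864  0.1632  2.34    4.0733  1.2535 -2.0716]
-0.1 -45 1 [6, 6] [0.0864 0.5904 2.2505 4.0157 1.464  1.3407] [0.0864 0.1632 2.34   4.0733 1.2535 1.0699]
-0.1 -30 -1 [6, 7] [-0.0714  0.5472  2.3743  3.5949  1.46   -1.6669] [-0.0714  0.0428  2.4774  3.651   1.1032 -1.8597]
-0.1 -30 1 [7, 7] [-0.0714  0.5472  2.3743  3.5949  1.46    1.4747] [-0.0714  0.0428  2.4774  3.651   1.1032  1.2818]
-0.1 30 -1 [11, 11] [-0.7936  0.5813  2.2747  1.8384  1
[... 4039 characters left out ...]
30 -1 [11, 11] [-0.2858  0.5796  2.2793  2.33    1.4626 -1.3663] [-0.2858  0.137   2.3715  2.2694  1.2277 -1.0987]
0.1 30 1 [7, 7] [-0.2858  0.5796  2.2793  2.33    1.4626  1.7753] [-0.2858  0.137   2.3715  2.2694  1.2277  2.0429]
0.1 45 -1 [12, 12] [-0.3843  0.6211  2.1722  1.9778  1.5199 -1.2507] [-0.3843  0.2301  2.2554  1.9462  1.4018 -0.9647]
0.1 45 1 [7, 7] [-0.3843  0.6211  2.1722  1.9778  1.5199  1.8909] [-0.3843  0.2301  2.2554  1.9462  1.4018  2.1769]
0.1 75 -1 [12, 12] [-0.4192  0.7608  1.856   1.4781  1.7251 -1.0462] [-0.4192  0.4624  1.9251  1.5158  1.7421 -0.8145]
0.1 75 1 [6, 6] [-0.4192  0.7608  1.856   1.4781  1.7251  2.0954] [-0.4192  0.4624  1.9251  1.5158  1.7421  2.3271]
```

```bash
cat > plan.py <<'E'
from kin import *
from mv import rot,cmd
G=(.6503,.0221,-.2719)
def pose(x,y,z,yaw,pitch):  # tip in guard frame
    u=rot(yaw,pitch,-1);return g2w(G,(x,y,z))-.014*u.apply([0,0,1]),u
def path(q,A,B,n=8):
    from scipy.spatial.transform import Slerp
    sl=Slerp([0,1],R.concatenate([A[1],B[1]]));ok=True;m=9
    for t in np.linspace(0,1,n+1)[1:]:
        r=ik(A[0]+t*(B[0]-A[0]),sl(t),[q])
        if not r: return q,False,t
        if np.abs(r[0]-q).max()>.7: print('jump',t,r[0]-q)
        q=r[0];m=min(m,(q-LO).min(),(HI-q).min())
    return q,True,m
E
python3 - <<'E'
from plan import *
from plant import ctrl
s=ctrl.get_state();q=s['qpos'];cur=(s['eef_pos'],R.from_quat(s['tcp_rot']))
W=[(-.16,-.10,.42,-16,-60),(-.10,.055,.38,-16,-45),(-.10,.055,.075,-16,-30),(-.04,.055,.08,-16,0),(-.04,.055,.24,-16,0)]
for w in W:
    n=pose(*w);q,ok,m=path(q,cur,n);print(w,n[0],q,ok,m);cur=n
print(cmd(*pose(*W[0])),cmd(*pose(*W[1])))
E
```

```text
(-0.16, -0.1, 0.42, -16, -60) [ 0.4626 -0.0293  0.4321] [-1.4307 -0.3682  2.4813  1.8421  1.2831 -0.6011] False 0.125
jump 0.125 [ 1.2068 -0.2216 -0.4365 -1.8744 -0.1519  2.2326]
(-0.1, 0.055, 0.38, -16, -45) [0.5592 0.1047 0.3899] [ 0.1442 -0.4003  2.0561 -0.4204  0.7921  2.1836] True 0.31013982173230803
(-0.1, 0.055, 0.075, -16, -30) [0.5571 0.1053 0.082 ] [ 0.1707 -0.3012  2.316  -0.9575  0.4356  2.7674] False 0.625
(-0.04, 0.055, 0.08, -16, 0) [0.6131 0.0897 0.08  ] [ 0.1707 -0.3012  2.316  -0.9575  0.4356  2.7674] False 0.125
(-0.04, 0.055, 0.24, -16, 0) [0.6131 0.0897 0.24  ] [ 0.1707 -0.3012  2.316  -0.9575  0.4356  2.7674] False 0.125
[-0.0045 -0.1784  0.0033  0.3761 -1.7129 -0.099 ] [-0.0048 -0.1367  0.0026  0.1468 -2.4815  0.19  ]
```

```bash
python3 - <<'E'
from plan import *
from plant import ctrl
s=ctrl.get_state();q=s['qpos'];cur=(s['eef_pos'],R.from_quat(s['tcp_rot']))
q[2]=2.47
W=[(-.14,-.12,.30,45,0),(-.10,.03,.075,45,0),(-.085,.06,.075,40,0),(-.04,.1,.08,18,0),(-.04,.1,.25,18,0)]
for w in W:
    n=pose(*w);q,ok,m=path(q,cur,n);print(w,n[0],q,ok,m,'wrist',n[0]-.2675*n[1].apply([0,0,1]));cur=n
n=pose(*W[0]);print(cmd(*n))
E
```

```text
(-0.14, -0.12, 0.3, 45, 0) [ 0.4733 -0.0658  0.3   ] [-1.4307 -0.3682  2.47    1.8421  1.2831 -0.6011] False 0.125 wrist [ 0.2842 -0.2549  0.3   ]
(-0.1, 0.03, 0.075, 45, 0) [0.5521 0.068  0.075 ] [-0.5893  0.5094  2.3263  1.758   1.5121 -1.2704] True 0.05713931905819036 wrist [ 0.363  -0.1212  0.075 ]
(-0.085, 0.06, 0.075, 40, 0) [0.5738 0.0937 0.075 ] [-0.4801  0.5044  2.3382  1.9476  1.4579 -1.2934] True 0.14176570307742242 wrist [ 0.3689 -0.0782  0.075 ]
(-0.04, 0.1, 0.08, 18, 0) [0.6253 0.1248 0.08  ] [-0.1607  0.4852  2.3511  2.6473  1.3002 -1.4277] True 0.1153439657321611 wrist [0.3709 0.0422 0.08  ]
(-0.04, 0.1, 0.25, 18, 0) [0.6253 0.1248 0.25  ] [-0.1607 -0.0357  2.4276  2.5293  0.9198 -1.1684] True 0.0523606712026905 wrist [0.3709 0.0422 0.25  ]
[ 0.1641 -0.0103  0.0068 -0.2906 -1.5524 -0.0516]
```

>>> send_rows --moves "0.03 0 0 0 0 0 -1; 0.06 0 0 0 -0.15 0 -1; 0.09 0 0 -0.05 -0.3 0 -1; 0.12 0 0 -0.1 -0.5 0 -1; 0.15 -0.01 0 -0.15 -0.75 0 -1; 0.164 -0.01 0.007 -0.2 -1 0 -1; 0.164 -0.01 0.007 -0.2 -1 0 -1; 0.164 -0.01 0.007 -0.2 -1 0 -1"

```text
time: 2.85
eef_pos: [0.4551, -0.1754, 0.3208]
tcp_rot: [0.653, 0.271, 0.654, -0.268]
contact_force: [0.1, -0.1, 0.4]
opening: 0.003
finger_force: 0.0
```

```bash
python3 - <<'E'
from plan import *
from plant import ctrl
s=ctrl.get_state();q=s['qpos'];cur=(s['eef_pos'],R.from_quat(s['tcp_rot']))
print(q,s['eef_pos'],cur[1].as_matrix()[:,2])
W=[(-.14,-.10,.22,45,0),(-.10,.03,.075,45,0),(-.085,.06,.075,40,0),(-.04,.1,.08,18,0),(-.04,.1,.25,18,0)]
for w in W:
    n=pose(*w);q,ok,m=path(q,cur,n);print(w,n[0],q,ok,m,cmd(*n));cur=n
E
```

```text
[-1.1669 -0.0102  2.2301  1.3345  1.8698 -0.6896] [ 0.4551 -0.1754  0.3208] [ 0.7089  0.7053 -0.0001]
(-0.14, -0.1, 0.22, 45, 0) [ 0.4787 -0.0465  0.22  ] [-0.9571  0.0489  2.4265  1.4353  1.6766 -0.9118] True 0.0534623735530082 [ 0.0004  0.      0.0007 -0.502  -0.3757  0.5381]
(-0.1, 0.03, 0.075, 45, 0) [0.5521 0.068  0.075 ] [-0.5893  0.5094  2.3263  1.758   1.5121 -1.2704] True 0.05319358295108767 [ 0.0004  0.      0.0007 -1.2262 -0.5259  1.2023]
(-0.085, 0.06, 0.075, 40, 0) [0.5738 0.0937 0.075 ] [-0.4801  0.5044  2.3382  1.9476  1.4579 -1.2934] True 0.1417657030774233 [-0.0135 -0.      0.0007 -1.2262 -0.5408  1.37  ]
(-0.04, 0.1, 0.08, 18, 0) [0.6253 0.1248 0.08  ] [-0.1607  0.4852  2.3511  2.6473  1.3002 -1.4277] True 0.11534396573223837 [-0.0746 -0.0002  0.0007 -1.2015 -0.4693  1.6623]
(-0.04, 0.1, 0.25, 18, 0) [0.6253 0.1248 0.25  ] [-0.1607 -0.0357  2.4276  2.5293  0.9198 -1.1684] True 0.052360671202690945 [-0.0746 -0.0002  0.0007 -0.3515 -0.4653  1.6622]
```

```bash
python3 - <<'E'
from plan import *
from plant import ctrl
import cv2
c=ctrl.read_camera('wrist');cv2.imwrite('pics/w1.png',cv2.cvtColor(c['image'],cv2.COLOR_RGB2BGR))
C=(c['fovy'],c['cx'],c['cy'],c['extrinsics']);print(c['extrinsics'],c['fovy'])
for P in((-.05,.15,.105),(-.05,-.15,.105),(-.041,.158,.22),(-.041,.158,.24)):print(P,proj('',g2w(G,P),C))
E
```

```text
[[ 0.706   0.2231 -0.6721  0.3403]
 [-0.7082  0.2293 -0.6677 -0.2886]
 [ 0.0052  0.9474  0.3199  0.4021]
 [ 0.      0.      0.      1.    ]] 69.94121783957449
(-0.05, 0.15, 0.105) [199.7356 234.5713]
(-0.05, -0.15, 0.105) [274.5657 330.6674]
(-0.041, 0.158, 0.22) [199.4429 183.8718]
(-0.041, 0.158, 0.24) [198.8919 174.851 ]
```

View pics/w1.png

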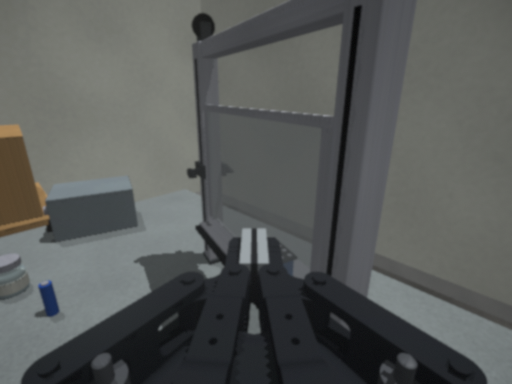

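The wrist view shows the lip's left end near (197,228), the pointer collar near (197,170), the cell at (48,298) and the jar at (10,275). I'll enlarge the area around the pointer.

```bash
python3 - <<'E'
import cv2
a=cv2.imread('pics/w1.png')[145:265,165:265];cv2.imwrite('pics/w1z.png',cv2.convertScaleAbs(cv2.resize(a,None,fx=5,fy=5,interpolation=cv2.INTER_CUBIC),alpha=1.5))
E
```

```text
(no output)
```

View pics/w1z.png

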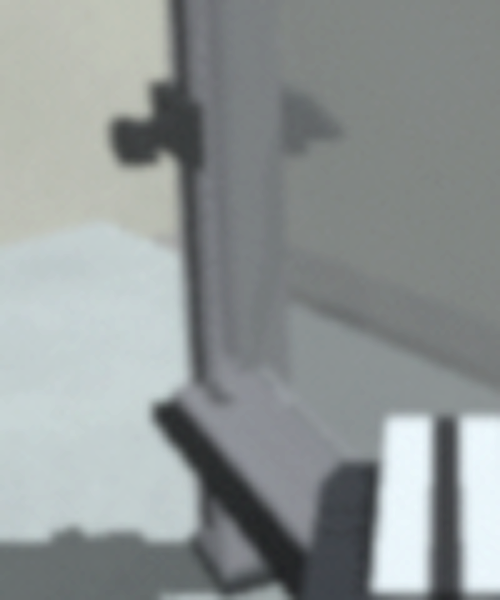

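```bash
python3 - <<'E'
from plan import *
C=(69.94121783957449,None,None,None)
from plant import ctrl
c=ctrl.read_camera('wrist');C=(c['fovy'],c['cx'],c['cy'],c['extrinsics'])
zw=lambda u,v:(165+(u-2)/5,145+(v-2)/5)
def show(n,a,b):
    p,e=tri(a,b);print(n,w2g(G,p),e[0]*2)
show('back',ray('',zw(342,130),C),ray('scene',zs(315,315)))
show('lipL',ray('',zw(158,411),C),ray('top',zt(162,352)))
for t in((130,262),(140,305)):show('front',ray('',zw(203,150),C),ray('top',zt(*t)))
for P in((-.05,.15,.1),(-.05,.15,.11),(.041,.158,.22),(.041,.158,.24),(-.041,.158,.23),(-.02,.225,.5),(.02,.225,.012)):
    print(P,(proj('',g2w(G,P),C)-[165,145])*5+2)
E
```

```text
back [0.0364 0.158  0.2392] 0.004661611790889837
lipL [-0.0566  0.1485  0.1265] 0.0003791893163437531
front [-0.0201  0.1785  0.2323] 0.001326816981471704
front [-0.0398  0.1556  0.2382] 0.023796240595069264
(-0.05, 0.15, 0.1) [175.2114 459.6964]
(-0.05, 0.15, 0.11) [173.9125 439.6728]
(0.041, 0.158, 0.22) [346.8187 169.4758]
(0.041, 0.158, 0.24) [346.0314 126.9203]
(-0.041, 0.158, 0.23) [171.6964 173.8794]
(-0.02, 0.225, 0.5) [ 128.5631 -507.6151]
(0.02, 0.225, 0.012) [263.9995 514.3567]
```

>>> send_rows --moves "0 0 0 -0.15 -0.12 0.16 -1; 0 0 0 -0.3 -0.24 0.32 -1; 0 0 0 -0.42 -0.34 0.46 -1; 0 0 0 -0.5 -0.38 0.54 -1; 0 0 0 -0.62 -0.4 0.65 -1; 0 0 0 -0.74 -0.43 0.76 -1; 0 0 0 -0.86 -0.45 0.87 -1; 0 0 0 -0.98 -0.48 0.98 -1; 0 0 0 -0.98 -0.48 0.98 -1"

```text
time: 4.08
eef_pos: [0.5265, 0.0317, 0.1229]
tcp_rot: [0.653, 0.27, 0.654, -0.27]
contact_force: [-0.0, -0.7, 0.3]
opening: -0.0
finger_force: 0.0
```

```bash
python3 - <<'E'
from plan import *
from plant import ctrl
s=ctrl.get_state();q=s['qpos'];cur=(s['eef_pos'],R.from_quat(s['tcp_rot']))
print(q,s['eef_pos'],s['contact_force'])
W=[(-.10,.03,.075,45,0),(-.085,.06,.075,40,0),(-.06,.08,.08,28,0),(-.04,.1,.08,18,0),(-.04,.1,.25,18,0)]
for w in W:
    n=pose(*w);q,ok,m=path(q,cur,n);print(w,ok,m,cmd(*n));cur=n
E
```

```text
[-0.7113  0.3475  2.3886  1.641   1.5418 -1.166 ] [0.5265 0.0317 0.1229] [-0.0221 -0.6744  0.3363]
(-0.1, 0.03, 0.075, 45, 0) True 0.09762657455200907 [ 0.0003 -0.0002 -0.0001 -0.2398 -0.0376  0.2185]
(-0.085, 0.06, 0.075, 40, 0) True 0.1417657030774233 [-0.0136 -0.0002 -0.0001 -0.24   -0.0524  0.3862]
(-0.06, 0.08, 0.08, 28, 0) True 0.11295683055432049 [-0.0469 -0.0002 -0.0001 -0.2152 -0.0073  0.5376]
(-0.04, 0.1, 0.08, 18, 0) True 0.11298832845533457 [-0.0747 -0.0002 -0.0001 -0.2153  0.0191  0.6785]
(-0.04, 0.1, 0.25, 18, 0) True 0.05236067120269006 [-0.0747 -0.0002 -0.0001  0.6347  0.0188  0.6794]
```

Lowering to below the lip, with a check of the contact force before I enter.

>>> send_rows --moves "0 0 0 -0.06 -0.01 0.05 -1; 0 0 0 -0.12 -0.02 0.11 -1; 0 0 0 -0.18 -0.03 0.16 -1; 0 0 0 -0.24 -0.04 0.22 -1; 0 0 0 -0.24 -0.04 0.22 -1"

```text
time: 4.7
eef_pos: [0.5529, 0.067, 0.0767]
tcp_rot: [0.652, 0.27, 0.655, -0.269]
contact_force: [-0.2, 0.1, 0.8]
opening: -0.001
finger_force: 0.0
```

```bash
python3 - <<'E'
from plan import *
from plant import ctrl
import cv2
s=ctrl.get_state();print(s['eef_pos'],s['contact_force'])
c=ctrl.read_camera('wrist');cv2.imwrite('pics/w2.png',cv2.cvtColor(c['image'],cv2.COLOR_RGB2BGR))
C=(c['fovy'],c['cx'],c['cy'],c['extrinsics'])
for P in((-.05,.15,.105),(-.05,0,.105),(-.05,.15,.125),(-.05,0,.125),(-.041,.158,.239),(.041,.158,.239)):print(P,proj('',g2w(G,P),C))
for w in[(-.085,.06,.075,40,0),(-.06,.08,.08,28,0),(-.04,.1,.08,18,0)]:print(w,cmd(*pose(*w)))
E
```

```text
[0.5529 0.067  0.0767] [-0.1888  0.1336  0.754 ]
(-0.05, 0.15, 0.105) [238.8894 144.5822]
(-0.05, 0, 0.105) [340.5137 178.9825]
(-0.05, 0.15, 0.125) [238.6522 126.2856]
(-0.05, 0, 0.125) [343.7879 149.0437]
(-0.041, 0.158, 0.239) [241.6307   8.6677]
(0.041, 0.158, 0.239) [305.8356  19.544 ]
(-0.085, 0.06, 0.075, 40, 0) [-0.0133 -0.0004  0.0006 -0.0103 -0.0218  0.1689]
(-0.06, 0.08, 0.08, 28, 0) [-0.0466 -0.0005  0.0006  0.0141  0.0231  0.3204]
(-0.04, 0.1, 0.08, 18, 0) [-0.0744 -0.0005  0.0006  0.0137  0.0493  0.4613]
```

View pics/w2.png

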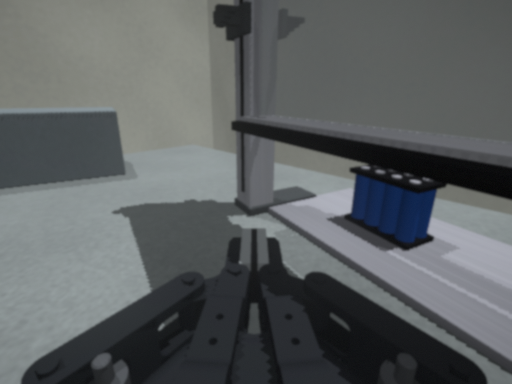

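The wrist view shows the lip's left front corner at (234,127), which puts the lip at about 0.125 m. The back pointer tip is at (303,20), so the mark is at about 0.239 m. The way in under the lip is clear.

>>> send_rows --moves "-0.007 0 0 0 -0.01 0.08 -1; -0.014 0 0 0 -0.02 0.16 -1; -0.03 0 0 0.02 0 0.24 -1; -0.046 0 0 0.04 0.02 0.32 -1; -0.06 0 0 0.05 0.035 0.39 -1; -0.074 0 0 0.06 0.05 0.46 -1; -0.074 0 0 0.06 0.05 0.46 -1; -0.074 0 0 0.06 0.05 0.46 -1"

```text
time: 5.75
eef_pos: [0.6249, 0.125, 0.089]
tcp_rot: [0.697, 0.112, 0.7, -0.111]
contact_force: [0.1, -0.1, -1.2]
opening: 0.0
finger_force: 0.0
```

```bash
python3 - <<'E'
from plan import *
from plant import ctrl
import cv2
s=ctrl.get_state();r=R.from_quat(s['tcp_rot']);print(s['eef_pos'],s['contact_force'],r.as_matrix(),'tip',w2g(G,s['eef_pos']+.014*r.apply([0,0,1])))
c=ctrl.read_camera('wrist');cv2.imwrite('pics/w3.png',cv2.cvtColor(c['image'],cv2.COLOR_RGB2BGR))
E
```

```text
[0.6249 0.125  0.089 ] [ 0.0765 -0.1218 -1.1765] [[-0.0044  0.3123  0.95  ]
 [ 0.0007 -0.95    0.3123]
 [ 1.      0.0021  0.004 ]] tip [-0.0405  0.1001  0.0891]
```

View pics/w3.png

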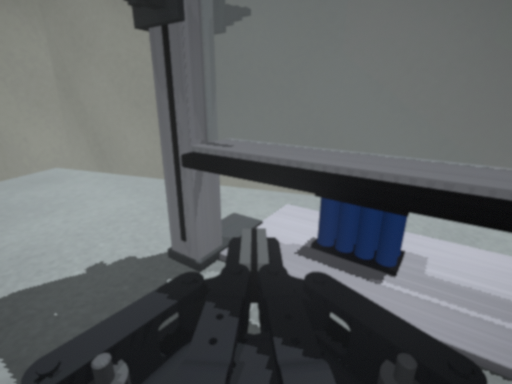

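The fingertips at (252,230) are below the lip band, whose lower edge is near row 187 there. Next I raise slowly to make contact.

>>> send_rows --moves "0 0 0 0.03 0 0 -1; 0 0 0 0.06 0 0 -1; 0 0 0 0.08 0 0 -1; 0 0 0 0.1 0 0 -1; 0 0 0 0.12 0 0 -1; 0 0 0 0.14 0 0 -1; 0 0 0 0.14 0 0 -1"

```text
time: 6.68
eef_pos: [0.6246, 0.126, 0.1166]
tcp_rot: [0.697, 0.112, 0.699, -0.111]
contact_force: [0.8, 0.1, 0.0]
opening: -0.001
finger_force: 0.0
```

```bash
python3 - <<'E'
from plan import *
from plant import ctrl
import cv2
s=ctrl.get_state();print(s['eef_pos'],s['contact_force'],s['wrist_torque'])
c=ctrl.read_camera('wrist');cv2.imwrite('pics/w4.png',cv2.cvtColor(c['image'],cv2.COLOR_RGB2BGR))
C=(c['fovy'],c['cx'],c['cy'],c['extrinsics'])
im=cv2.cvtColor(c['image'],cv2.COLOR_RGB2GRAY).astype(int)
for col in (200,215,330):
    print(col,im[100:240:4,col])
for z in(.12,.13,.14): print(z,[proj('',g2w(G,(x,.15,z)),C) for x in(-.05,-.057)])
E
```

```text
[0.6246 0.126  0.1166] [0.7937 0.1082 0.0096] [-0.1468  0.4751 -0.046 ]
200 [ 92  92  93  92  92  93  93  93  93  93  92  93  94  96  97  96  96  96
 101 102 107 101  80  30  31  30  31  72  89  89  90  92  94  99  99]
215 [ 97  97  98  97  98  97  98  98  98  99 100 103 102 102 102 102 102 103
 100 104  82 113  98  72  29  29  28  30  72 101 102 101 101 101 100]
330 [111 112 112 112 112 112 112 112 113 111 111 112 112 113 111 112 112 112
 112 111 112 111 122 113 110 112 111 114 115  95  83  26  24  25  24]
0.12 [array([194.2486, 201.6599]), array([187.4046, 204.5286])]
0.13 [array([193.366 , 189.2897]), array([186.39  , 191.8642])]
0.14 [array([192.4559, 176.5344]), array([185.3429, 178.7945])]
```

>>> send_rows --moves "0 0 0 0.01 0 0 -1; 0 0 0 0.02 0 0 -1; 0 0 0 0.03 0 0 -1; 0 0 0 0.04 0 0 -1; 0 0 0 0.05 0 0 -1; 0 0 0 0.06 0 0 -1"

```text
time: 7.48
eef_pos: [0.6245, 0.1259, 0.1283]
tcp_rot: [0.697, 0.112, 0.699, -0.111]
contact_force: [-0.0, -0.3, -0.8]
opening: -0.003
finger_force: 0.0
```

```bash
cat > look.py <<'E'
from plan import *
from plant import ctrl
import cv2,sys
s=ctrl.get_state();r=R.from_quat(s['tcp_rot']);print(s['time'],s['qpos'],s['eef_pos'],s['contact_force'],s['wrist_torque'],'tip',w2g(G,s['eef_pos']+.014*r.apply([0,0,1])))
c=ctrl.read_camera('wrist');cv2.imwrite(f'pics/{sys.argv[1]}.png',cv2.cvtColor(c['image'],cv2.COLOR_RGB2BGR))
C=(c['fovy'],c['cx'],c['cy'],c['extrinsics'])
im=cv2.cvtColor(c['image'],cv2.COLOR_RGB2GRAY).astype(int)
# lip front black band: height at guard y from the band's middle row, x=-.05
for y in(.13,.12,.06,.04):
    zs_=np.arange(.09,.27,.0005);px=np.array([proj('',g2w(G,(-.05,y,z)),C) for z in zs_])
    i=np.round(px).astype(int);v=np.array([im[b,a] if 0<=b<384 and 0<=a<512 else 255 for a,b in i])
    d=zs_[v<45];print('y',y,'dark z',(d.min(),d.max(),np.median(d)) if len(d) else None)
E
python3 look.py w5
```

```text
7.475 [-0.1603  0.3328  2.3899  2.6263  1.2038 -1.3707] [0.6245 0.1259 0.1283] [-0.0371 -0.3411 -0.8302] [-0.1599  0.5099  0.0039] tip [-0.0411  0.1008  0.1283]
y 0.13 dark z (np.float64(0.11650000000000002), np.float64(0.13150000000000003), np.float64(0.12400000000000003))
y 0.12 dark z (np.float64(0.11700000000000002), np.float64(0.13150000000000003), np.float64(0.12425000000000003))
y 0.06 dark z (np.float64(0.09), np.float64(0.13100000000000003), np.float64(0.11925000000000002))
y 0.04 dark z (np.float64(0.09), np.float64(0.13150000000000003), np.float64(0.11075000000000002))
```

View pics/w5.png

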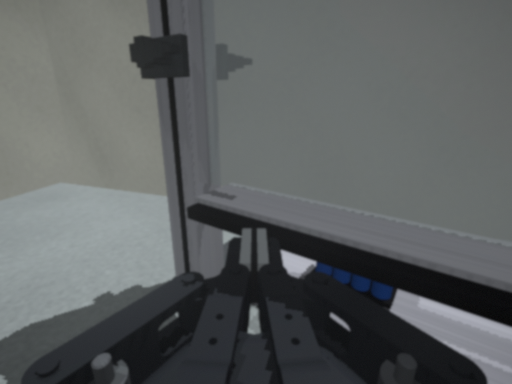

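The fingertips (245–265, 228–240) are in front of the lip band, not under it, so the lip stands farther back than I estimated. I'll triangulate the lip's left corner again from several wrist views.

```bash
python3 - <<'E'
from plan import *
from plant import ctrl
c=ctrl.read_camera('wrist');f=(c['fovy'],c['cx'],c['cy'])
E5=c['extrinsics'];s=ctrl.get_state()
T=np.eye(4);T[:3,:3]=R.from_quat(s['tcp_rot']).as_matrix();T[:3,3]=s['eef_pos'];X=np.linalg.inv(T)@E5
def ext(p,q):
    T=np.eye(4);T[:3,:3]=R.from_quat(q).as_matrix();T[:3,3]=p;return T@X
qn=lambda q:np.array(q)/np.linalg.norm(q)
E2=ext([.5529,.067,.0767],qn([.652,.27,.655,-.269]));E1=ext([.4551,-.1754,.3208],qn([.653,.271,.654,-.268]))
E3=ext([.6249,.125,.089],qn([.697,.112,.7,-.111]))
r=lambda E,uv:ray('',uv,f+(E,))
L={'w1':r(E1,(196.5,227.1)),'w2':r(E2,(234,127)),'w3':r(E3,(183,160)),'w5':r(E5,(189,212)),'top':ray('top',zt(162,352))}
B={'w1':r(E1,(233.2,170.9)),'w2':r(E2,(303,20)),'w5':r(E5,(251,62)),'sc':ray('scene',zs(315,315))}
for D in(L,B):
    A=np.zeros((3,3));v=np.zeros(3)
    for o,d in D.values(): M=np.eye(3)-np.outer(d,d);A+=M;v+=M@o
    p=np.linalg.solve(A,v);print(p,w2g(G,p),{n:round(1e3*np.linalg.norm((np.eye(3)-np.outer(d,d))@(p-o)),1) for n,(o,d) in D.items()})
tip=s['eef_pos']+.014*T[:3,2];print('tip',tip,'pix',proj('',tip,f+(E5,)))
# lip direction from w5: points on band middle at two columns, on z of lip
for uv in((189,212),(330,254),(450,283)):print(uv,w2g(G,onz('',uv,.13,f+(E5,))),w2g(G,onz('',uv,.125,f+(E5,))))
E
```

```text
[0.6361 0.1809 0.1257] [-0.0563  0.1491  0.1257] {'w1': np.float64(0.2), 'w2': np.float64(0.9), 'w3': np.float64(0.9), 'w5': np.float64(0.4), 'top': np.float64(0.5)}
[0.7279 0.1638 0.2383] [0.0366 0.1574 0.2383] {'w1': np.float64(2.2), 'w2': np.float64(0.1), 'w5': np.float64(0.9), 'sc': np.float64(2.9)}
tip [0.6379 0.1303 0.1285] pix [254.0929 216.9007]
(189, 212) [-0.0629  0.1423  0.13  ] [-0.0551  0.151   0.125 ]
(330, 254) [-0.0599  0.0402  0.13  ] [-0.0519  0.0425  0.125 ]
(450, 283) [-0.053  -0.0123  0.13  ] [-0.0445 -0.0133  0.125 ]
```

```bash
python3 - <<'E'
from plan import *
from plant import ctrl
c=ctrl.read_camera('wrist');f=(c['fovy'],c['cx'],c['cy'],c['extrinsics'])
s=ctrl.get_state();r=R.from_quat(s['tcp_rot']);print(s['contact_force'],s['wrist_torque'],ctrl.finger_overhang)
o,d=ray('',(254,228),f);o=r.inv().apply(o-s['eef_pos']);d=r.inv().apply(d)
for x in(0,.005,.011):print(x,o+d*(x-o[0])/d[0])
print('cam in tool',o)
im=c['image'].astype(int);print(im[205:262:3,250].tolist())
E
```

```text
[-0.1982  0.0383  0.1343] [-0.1693  0.4553 -0.0108] 0.014
0 [ 0.     -0.0001 -0.0028]
0.005 [ 0.005  -0.0001 -0.0125]
0.011 [ 0.011  -0.0001 -0.0242]
cam in tool [ 0.0814 -0.0001 -0.1613]
[[109, 111, 116], [110, 112, 116], [107, 109, 113], [88, 89, 94], [74, 76, 78], [28, 29, 31], [25, 25, 27], [28, 30, 31], [77, 81, 82], [84, 89, 90], [84, 88, 91], [84, 88, 90], [83, 87, 89], [76, 80, 82], [76, 80, 82], [77, 81, 83], [75, 78, 79], [70, 73, 75], [71, 74, 76]]
```

```bash
python3 - <<'E'
import cv2
for n in('w1','w3','w5'):
    g=cv2.imread(f'pics/{n}.png',0)
    print(n)
    for c in(225,235,243,247,254,260,264,275,285):print(c,g[208:262:2,c].tolist())
E
```

```text
w1
225 [95, 96, 95, 97, 96, 96, 96, 96, 97, 98, 93, 93, 93, 94, 94, 95, 94, 94, 95, 95, 95, 93, 81, 52, 31, 30, 32]
235 [74, 82, 95, 96, 96, 96, 96, 95, 96, 95, 95, 95, 95, 97, 89, 53, 46, 45, 45, 44, 44, 42, 43, 44, 45, 45, 44]
243 [83, 80, 77, 87, 96, 96, 95, 96, 96, 98, 127, 154, 157, 158, 159, 158, 159, 160, 162, 161, 161, 161, 161, 161, 161, 161, 160]
247 [83, 82, 79, 78, 91, 96, 96, 96, 95, 98, 133, 160, 162, 161, 162, 161, 161, 162, 162, 161, 161, 161, 161, 161, 161, 161, 161]
254 [82, 82, 82, 81, 77, 83, 95, 97, 97, 95, 71, 48, 45, 46, 45, 45, 45, 45, 45, 45, 45, 45, 44, 45, 44, 44, 45]
260 [84, 82, 82, 82, 81, 79, 81, 93, 95, 98, 133, 161, 162, 162, 162, 161, 161, 161, 161, 161, 161, 161, 161, 161, 161, 161, 160]
264 [86, 84, 82, 81, 82, 80, 79, 84, 94, 97, 131, 158, 160, 161, 161, 160, 161, 161, 161, 162, 162, 162, 161, 162, 161, 161, 161]
275 [87, 87, 86, 84, 81, 82, 82, 82, 80, 81, 91, 95, 96, 95, 89, 64, 48, 45, 44, 42, 43, 44, 43, 44, 44, 44, 44]
285 [87, 87, 87, 86, 86, 83, 82, 82, 82, 82, 79, 78, 88, 95, 94, 95, 95, 95, 93, 81, 76, 87, 69, 64, 64, 63, 61]
w3
225 [165,
[... 1524 characters left out ...]
, 107, 94, 90, 71, 33, 28, 26, 28, 28, 69, 96, 97, 97, 97, 97, 98, 97, 98, 97, 96, 97, 97, 97, 97, 96, 97]
254 [111, 112, 107, 94, 90, 71, 31, 27, 25, 25, 28, 31, 31, 30, 30, 30, 30, 29, 29, 29, 29, 30, 29, 29, 28, 29, 28]
260 [111, 111, 112, 104, 90, 87, 62, 30, 26, 28, 70, 96, 97, 97, 97, 97, 98, 97, 97, 98, 96, 97, 96, 97, 97, 96, 96]
264 [111, 111, 112, 109, 98, 91, 84, 46, 26, 28, 66, 93, 96, 96, 96, 96, 96, 98, 97, 98, 97, 97, 97, 97, 96, 97, 96]
275 [109, 110, 112, 111, 112, 104, 93, 90, 70, 32, 25, 26, 26, 25, 26, 30, 32, 33, 32, 32, 33, 33, 32, 32, 32, 32, 32]
285 [111, 108, 110, 111, 111, 113, 109, 96, 89, 83, 45, 26, 26, 25, 25, 26, 25, 25, 24, 25, 25, 83, 165, 179, 181, 182, 181]
```

The pixels show the visible finger end (row 228) in front of the lip face. I'll back down, go 20 mm further in along the guard's x, then rise again.

>>> send_rows --moves "0 0 0 -0.05 0 0 -1; 0 0 0 -0.1 0 0 -1; 0 0 0 -0.15 0 0 -1; 0 0 0 -0.15 0.03 0.04 -1; 0 0 0 -0.15 0.055 0.083 -1; 0 0 0 -0.15 0.055 0.083 -1; 0 0 0 -0.13 0.055 0.083 -1; 0 0 0 -0.11 0.055 0.083 -1; 0 0 0 -0.1 0.055 0.083 -1; 0 0 0 -0.1 0.055 0.083 -1"

```text
time: 8.88
eef_pos: [0.6437, 0.1207, 0.1086]
tcp_rot: [0.697, 0.112, 0.699, -0.111]
contact_force: [-0.1, -0.2, 0.1]
opening: 0.001
finger_force: 0.0
```

```bash
python3 look.py w6; python3 - <<'E'
import cv2
g=cv2.imread('pics/w6.png',0)
for c in(225,235,243,247,254,260,275,285):print(c,g[180:262:3,c].tolist())
E
```

```text
8.875 [-0.1659  0.4175  2.3345  2.6258  1.2308 -1.3844] [0.6437 0.1207 0.1086] [-0.0908 -0.1704  0.0625] [-0.1747  0.4147  0.0393] tip [-0.0212  0.101   0.1087]
y 0.13 dark z (np.float64(0.11700000000000002), np.float64(0.13100000000000003), np.float64(0.12400000000000003))
y 0.12 dark z (np.float64(0.11750000000000002), np.float64(0.13100000000000003), np.float64(0.12425000000000003))
y 0.06 dark z (np.float64(0.09), np.float64(0.13100000000000003), np.float64(0.12150000000000002))
y 0.04 dark z (np.float64(0.09), np.float64(0.13100000000000003), np.float64(0.10975000000000001))
225 [119, 118, 119, 120, 101, 98, 49, 30, 30, 29, 28, 28, 27, 33, 151, 170, 168, 112, 93, 93, 92, 92, 92, 92, 90, 87, 80, 62]
235 [119, 118, 119, 119, 118, 99, 96, 39, 29, 30, 29, 26, 28, 27, 31, 144, 169, 167, 102, 63, 35, 35, 36, 35, 35, 34, 34, 34]
243 [119, 119, 118, 120, 120, 110, 98, 84, 29, 30, 28, 28, 27, 28, 27, 40, 115, 94, 107, 103, 103, 104, 104, 105, 105, 104, 104, 104]
247 [118, 119, 117, 120, 120, 117, 100, 96, 40, 30, 29, 29, 28, 28, 28, 27, 61, 75, 82, 105, 105, 104, 104, 104, 104, 105, 104, 103]
254 [117, 118, 118, 119, 120, 121, 107, 98, 82, 29, 30, 30, 28, 28, 28, 27, 26, 27, 29, 30, 34, 32, 33, 33, 31, 32, 30, 30]
260 [118, 117, 119, 117, 120, 120, 117, 97, 93, 45, 28, 28, 28, 28, 27, 27, 25, 36, 72, 76, 103, 105, 104, 104, 103, 103, 104, 103]
275 [119, 118, 118, 120, 117, 119, 121, 120, 101, 98, 66, 28, 29, 29, 28, 27, 28, 28, 28, 80, 40, 28, 30, 32, 35, 36, 35, 34]
285 [128, 118, 117, 117, 119, 117, 120, 122, 117, 98, 95, 54, 28, 29, 27, 29, 25, 27, 26, 28, 144, 195, 193, 193, 194, 195, 195, 192]
```

>>> send_rows --moves "0 0 0 0.01 0 0 -1; 0 0 0 0.02 0 0 -1; 0 0 0 0.03 0 0 -1; 0 0 0 0.04 0 0 -1; 0 0 0 0.05 0 0 -1; 0 0 0 0.06 0 0 -1; 0 0 0 0.07 0 0 -1; 0 0 0 0.08 0 0 -1"

```text
time: 9.93
eef_pos: [0.6436, 0.1206, 0.1242]
tcp_rot: [0.697, 0.112, 0.699, -0.111]
contact_force: [1.5, 0.1, -4.5]
opening: -0.0
finger_force: 2.3
```

```bash
python3 look.py w7; python3 - <<'E'
import cv2
g=cv2.imread('pics/w7.png',0)
for c in(225,235,243,247,254,260,275,285):print(c,g[180:262:3,c].tolist())
E
```

```text
9.925 [-0.166   0.3695  2.346   2.619   1.1982 -1.3645] [0.6436 0.1206 0.1242] [ 1.529   0.107  -4.5433] [-0.3474  1.1652 -0.0653] tip [-0.0213  0.1009  0.1242]
y 0.13 dark z (np.float64(0.12850000000000003), np.float64(0.14300000000000004), np.float64(0.13575000000000004))
y 0.12 dark z (np.float64(0.12900000000000003), np.float64(0.14300000000000004), np.float64(0.13600000000000004))
y 0.06 dark z (np.float64(0.09), np.float64(0.14350000000000004), np.float64(0.10775000000000001))
y 0.04 dark z (np.float64(0.09), np.float64(0.14350000000000004), np.float64(0.11650000000000002))
225 [117, 116, 116, 117, 117, 116, 94, 87, 34, 29, 29, 29, 28, 28, 28, 56, 155, 169, 167, 166, 128, 92, 91, 91, 88, 84, 81, 71]
235 [116, 117, 117, 115, 118, 118, 112, 94, 85, 31, 29, 29, 28, 27, 29, 27, 46, 157, 163, 105, 36, 34, 35, 34, 36, 33, 34, 34]
243 [116, 115, 117, 116, 117, 118, 119, 105, 94, 70, 29, 29, 30, 29, 27, 26, 27, 43, 105, 102, 101, 102, 102, 102, 103, 102, 103, 101]
247 [117, 115, 116, 117, 116, 118, 119, 111, 97, 90, 34, 28, 28, 28, 28, 28, 26, 26, 83, 102, 103, 103, 104, 103, 103, 102, 102, 101]
254 [117, 116, 116, 117, 116, 117, 117, 118, 102, 92, 66, 28, 29, 28, 27, 27, 27, 27, 26, 31, 33, 32, 32, 33, 30, 31, 31, 30]
260 [115, 116, 115, 115, 117, 115, 118, 119, 114, 97, 95, 39, 29, 28, 27, 27, 27, 27, 24, 44, 99, 103, 102, 103, 102, 102, 102, 102]
275 [122, 118, 116, 115, 116, 117, 115, 118, 118, 118, 97, 92, 59, 27, 29, 28, 27, 27, 27, 25, 24, 25, 30, 29, 35, 35, 33, 34]
285 [117, 127, 115, 116, 115, 116, 116, 115, 118, 119, 115, 98, 95, 51, 28, 28, 28, 27, 26, 25, 25, 26, 139, 192, 192, 191, 190, 188]
```

Contact made at 4.5 N, and the lip has risen about 12 mm. I'll keep pushing slowly.

>>> send_rows --moves "0 0 0 0.02 0 0 -1; 0 0 0 0.05 0 0 -1; 0 0 0 0.08 0 0 -1; 0 0 0 0.11 0 0 -1; 0 0 0 0.15 0 0 -1; 0 0 0 0.19 0 0 -1; 0 0 0 0.23 0 0 -1; 0 0 0 0.27 0 0 -1; 0 0 0 0.31 0 0 -1; 0 0 0 0.34 0 0 -1; 0 0 0 0.37 0 0 -1; 0 0 0 0.39 0 0 -1"

```text
time: 11.48
eef_pos: [0.6435, 0.1207, 0.2026]
tcp_rot: [0.697, 0.112, 0.699, -0.111]
contact_force: [0.3, -1.2, -4.6]
opening: -0.001
finger_force: 2.3
```

```bash
python3 look.py w8; python3 - <<'E'
from plan import *
from plant import ctrl
c=ctrl.read_camera('wrist');C=(c['fovy'],c['cx'],c['cy'],c['extrinsics'])
for P in((.0366,.1574,.2383),(-.041,.158,.2383),(-.056,.149,.22)):print(proj('',g2w(G,P),C))
E
```

```text
11.475 [-0.1659  0.1378  2.3816  2.569   1.0312 -1.2513] [0.6435 0.1207 0.2026] [ 0.2556 -1.1655 -4.5722] [-0.4177  1.229  -0.2018] tip [-0.0214  0.1009  0.2027]
y 0.13 dark z (np.float64(0.12450000000000003), np.float64(0.2215000000000001), np.float64(0.14525000000000005))
y 0.12 dark z (np.float64(0.1), np.float64(0.2215000000000001), np.float64(0.15750000000000006))
y 0.06 dark z (np.float64(0.10550000000000001), np.float64(0.22200000000000011), np.float64(0.17850000000000008))
y 0.04 dark z (np.float64(0.13700000000000004), np.float64(0.22200000000000011), np.float64(0.18175000000000008))
[238.5548 146.878 ]
[172.4867 162.7578]
[166.3682 195.3361]
```

>>> send_rows --moves "0 0 0 0.015 0 0 -1; 0 0 0 0.03 0 0 -1; 0 0 0 0.045 0 0 -1; 0 0 0 0.06 0 0 -1; 0 0 0 0.075 0 0 -1; 0 0 0 0.09 0 0 -1; 0 0 0 0.1 0 0 -1; 0 0 0 0.105 0 0 -1; 0 0 0 0.105 0 0 -1"

```text
time: 12.7
eef_pos: [0.6435, 0.1208, 0.2236]
tcp_rot: [0.697, 0.112, 0.7, -0.111]
contact_force: [3.0, 0.5, -3.7]
opening: 0.001
finger_force: 1.7
```

```bash
python3 look.py w9; python3 - <<'E'
import cv2
g=cv2.imread('pics/w9.png')[120:240,130:280];cv2.imwrite('pics/w9z.png',cv2.convertScaleAbs(cv2.resize(g,None,fx=5,fy=5,interpolation=cv2.INTER_CUBIC),alpha=1.6))
E
```

```text
12.7 [-0.1658  0.0798  2.385   2.5502  0.9863 -1.2159] [0.6435 0.1208 0.2236] [ 3.0293  0.4811 -3.7198] [-0.2961  1.0268 -0.0638] tip [-0.0214  0.101   0.2236]
y 0.13 dark z (np.float64(0.093), np.float64(0.24250000000000013), np.float64(0.16400000000000006))
y 0.12 dark z (np.float64(0.1015), np.float64(0.24250000000000013), np.float64(0.22875000000000012))
y 0.06 dark z (np.float64(0.12650000000000003), np.float64(0.24300000000000013), np.float64(0.2012500000000001))
y 0.04 dark z (np.float64(0.15800000000000006), np.float64(0.24300000000000013), np.float64(0.2022500000000001))
```

View pics/w9z.png

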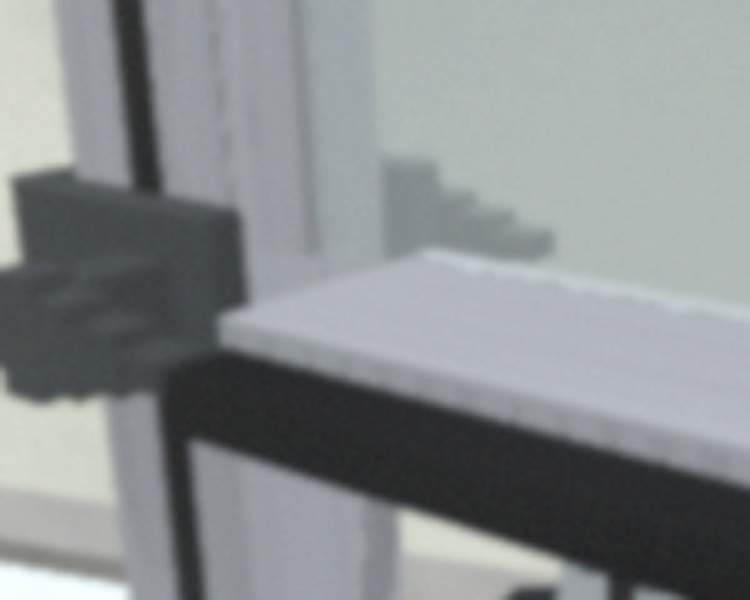

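The crop shows the front pointer tip near zoom (200,362), right beside the lip's left end, whose front corner is centred near (165,402). I'll convert both to heights with the same camera.

```bash
python3 - <<'E'
from plan import *
from plant import ctrl
c=ctrl.read_camera('wrist');C=(c['fovy'],c['cx'],c['cy'],c['extrinsics'])
z9=lambda u,v:(130+(u-2)/5,120+(v-2)/5)
def at_x(uv,x):
    o,d=ray('',uv,C);a=w2g(G,o);b=w2g(G,o+d)-a;return a+b*(x-a[0])/b[0]
print('lip',at_x(z9(165,402),-.056));
for v in(355,362,370):print('tip',at_x(z9(200,v),-.047),at_x(z9(190,v),-.047))
print('back',at_x(z9(555,240),.0366))
for P in((-.056,.149,.237),(-.047,.157,.2383),(.0366,.1574,.2383)):print(P,(proj('',g2w(G,P),C)-[130,120])*5+2)
E
```

```text
lip [-0.056   0.1536  0.2359]
tip [-0.047   0.1567  0.2395] [-0.047   0.1589  0.2391]
tip [-0.047   0.1568  0.2384] [-0.047  0.159  0.238]
tip [-0.047   0.157   0.2372] [-0.047   0.1592  0.2367]
back [0.0366 0.1554 0.2388]
(-0.056, 0.149, 0.237) [186.5618 401.2208]
(-0.047, 0.157, 0.2383) [199.2465 362.6442]
(0.0366, 0.1574, 0.2383) [546.4507 241.2538]
```

>>> send_rows --moves "0 0 0 -0.03 0 0 -1; 0 0 0 -0.08 0 0 -1; 0 0 0 -0.15 0 0 -1; 0 0 0 -0.23 0 0 -1; 0 0 0 -0.3 0 0 -1; 0 0 0 -0.3 -0.04 -0.06 -1; 0 0 0 -0.3 -0.07 -0.11 -1; 0 0 0 -0.3 -0.07 -0.11 -1; 0 0 0 -0.3 -0.07 -0.11 -1"

```text
time: 13.92
eef_pos: [0.6185, 0.1271, 0.1641]
tcp_rot: [0.697, 0.112, 0.7, -0.111]
contact_force: [0.8, 0.1, 0.1]
opening: 0.004
finger_force: 0.0
```

```bash
python3 look.py w10; python3 - <<'E'
from plan import *
from plant import ctrl
import cv2
c=ctrl.read_camera('wrist');C=(c['fovy'],c['cx'],c['cy'],c['extrinsics']);g=cv2.cvtColor(c['image'],cv2.COLOR_RGB2GRAY)
for z in(.2165,.227,.237,.247): print(z,proj('',g2w(G,(-.052,.10,z)),C))
p=proj('',g2w(G,(-.052,.10,.237)),C);print(g[max(0,int(p[1])-40):int(p[1])+40:3,int(p[0])].tolist())
t=ctrl.read_camera('top')['image'].astype(int);a=cv2.imread('pics/top0.png')[:,:,::-1].astype(int)
d=np.abs(t-a).sum(2)
for n,(u,v) in dict(cell=(184,259),jar=(139,271),drv=(352,280)).items():print(n,(d[v-12:v+12,u-10:u+10]>60).sum())
E
```

```text
13.925 [-0.1596  0.2109  2.4237  2.6085  1.1289 -1.3238] [0.6185 0.1271 0.1641] [0.7804 0.0571 0.1395] [-0.18    0.4093  0.0222] tip [-0.0472  0.1004  0.1642]
y 0.13 dark z (np.float64(0.23350000000000012), np.float64(0.24250000000000013), np.float64(0.23800000000000013))
y 0.12 dark z (np.float64(0.09), np.float64(0.24250000000000013), np.float64(0.13175000000000003))
y 0.06 dark z (np.float64(0.11300000000000002), np.float64(0.24250000000000013), np.float64(0.12625000000000003))
y 0.04 dark z (np.float64(0.09), np.float64(0.24250000000000013), np.float64(0.13275000000000003))
0.2165 [250.4364 143.0645]
0.227 [250.4158 125.9347]
0.237 [250.3955 108.9804]
0.247 [250.3744  91.3644]
[101, 102, 102, 101, 102, 102, 102, 101, 87, 86, 56, 25, 24, 24, 26, 26, 78, 123, 122, 123, 123, 124, 124, 125, 125, 124, 125]
cell 0
jar 0
drv 0
```

```bash
python3 -c "
from plant import ctrl
print(ctrl.sign_off())"
```

```text
the job is handed in; nothing more can be done
None
```

I raised the window by pushing up under the lip and left the lip at about 0.237 m, level with the pointer at about 0.238 m; the gripper is clear, the cell, jar and screwdriver are unmoved in the top view, the pack was never approached, and the job is handed in at about 14 s, with no verdict returned.

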